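Close up the polishing-compound box

ROBOT

A 7-joint arm with a two-finger parallel gripper is mounted at the origin on the work surface. World frame = base frame: x ahead of the robot, y to its left, z up, the work surface at z = 0. Lengths are in m, angles in degrees, forces in N, time in s.
With the tool pointing down it reaches from about 0.35 to 0.775 m from the base axis. Payload 3.1 kg.
Tool frame: the origin (TCP) lies midway between the tips of the shut fingers; the grasp point (between the pads) lies 19 mm behind it (ctrl.grip_point_offset is the distance from the TCP to the grasp point, in m); z points along the fingers, y is the line along which they close (so a half turn about z gives the same grasp; the last joint's range is limited). The gripper opens to 85 mm and grips with 20 to 120 N. Pads are 22 mm wide; open, the fingers measure 114 mm over their backs; the gripper's body (76 mm by 85 mm) begins 54 mm behind the grasp point. The pads swing forward as they close: fully open they stand 13 mm farther back than shut.
Start: joints at [71.923, 17.813, 0.802, 86.603, -0.252, 75.585, -1.558], TCP at [0.149, -0.53, 0.231] pointing down, gripper open.
Joint ranges: [-154.91, 154.91], [-16.99, 109.72], [-72.82, 74.43], [7.12, 147.25], [-82.49, 262.49], [11.32, 116.49], [-174.64, 174.64]. Speed limits (degrees/s): [159.86, 159.86, 180, 180, 180, 180, 180].

INTERFACE

Orientations are given as a 3x3 rotation matrix whose columns are the frame's x, y, z axes.
In Python, from bench import ctrl gives the robot as it stands.
- The arm moves only by the shell command python3 -m creep 'ROWS'. ROWS is JSON, a list that holds one entry, the list of rows, each a list of 5 numbers: the shift along the tool's x, y, z in m, then the turn about the tool's z in degrees, then the opening, from 0 (shut) to 1 (fully open). In form: [[[tx, ty, tz, yaw, gripper], ...]]. A call has 1 to 12 rows; each row is the pose to reach, as a shift and turn from the pose commanded when the call began, along the tool's axes at that moment; what a row does not reach only later rows make up. A row lasts 1/10 s, in which the tool goes at most 50 mm and 8.59 degrees, less where a joint would pass 70% of its speed; a pose out of reach is approached as far as the arm can. A call with a gripper value outside its range is refused whole. The fingers move at their own pace and stop on an object; the grip force is fixed at half the most. Time passes only in rows, so rows that repeat a pose let the fingers close. It gives the time, the measured TCP pose, the force, the opening and the grip force at its end, in the units of the state.
- ctrl.state(): the state, without advancing time (a new reading comes with each control period).
- ctrl.camera(name): name is "scene" or "top" or "wrist"; returns a dict with "img" (384x512x3 uint8, red, green, blue), "intrinsics" (3x3 intrinsics, pixels), "D" ([k1, k2, p1, p2, k3] as OpenCV has them; the pictures are not rectified), "R" (3x3) and "t" (3): a world point X has camera coordinates R X + t. Camera axes: x right, y down, z forward; pixel columns grow to the right and rows downward; lengths in m; the calibration is good to about 2 mm. A picture is of the moment at which its call begins. There is no depth.
- ctrl.sign_off(): hands the job in; it is judged then, once.
The state is a dict: "t": time; "joint_positions": joint angles; "qvel": joint speeds; "joint_torque": joint torques, N m; "tool_pos": TCP position; "eef_rot": TCP orientation; "contact_force": force on the tool from outside, world axes, zero at the start; "torque": the same for the moment, N m; "grip_width": finger opening in m; "grasp_force": force on a finger pad.
Only numpy, scipy, OpenCV 4.12 (cv2) and the standard library are available. Lean on these libraries where they do the work, as an engineer would, in place of code of your own. Each camera call takes 0.05 s, during which the arm holds its last target. There are 200 camera calls.

TASK

The compound box on the bench will not close because its red and green bars stand on end. With the fingertips, push each bar over towards the end of its lane where there is room so that it lies flat in the box, then push the open lid over from behind and press it fully shut. Do not pick anything up, and leave the other things on the bench where they are.

Things in the scene. Friction and masses are not known exactly. Their poses are not given: they have to be found in the camera images.
- box: open wooden box fixed to the bench, 122 (x) x 252 (y) x 50 (z) mm outside, walls and floor 6 mm; a 6 mm divider at x = 0, as high as the walls, parts it into two lanes along y, each 240 mm long, 52 mm wide. Origin: centre of its underside, on the bench; x points away from the robot to the hinge side, z up. Place and yaw (within 0.3 rad) vary
- lid (a joint): angle of the box's white lid, rad: 0 shut flat on the rim, 1.57 upright, 1.85 to 2.15 at the start (leaning back, away from the robot), stop at 2.2. Stiff hinge: the lid stays where it is left; 2 to 4 N at the free edge push it over. A plain plate, 126 mm from hinge to free edge, 256 mm wide, 8 mm thick, no grip
- lid_hinge (a point): hinge line of the lid, at its middle: on the box's far (+x) rim, 61 mm from the box's centre, 50 mm above the bench
- lid_edge (a point): middle of the lid's free edge on its outer (top when shut) face, 126 mm from the hinge line; when shut it lies 58 mm above the bench
- red_bar: loose bar of polishing compound, red with a paper band, 32 x 32 x 90 mm, about 0.18 kg. It stands on end in one lane (which one varies), anywhere up to 85 mm from the box's y = 0 to either side. Lying it fits only if it falls towards the farther lane end (from the very middle, either way). Origin: centre of its foot; z runs along the bar, up at the start
- green_bar: loose bar of polishing compound, green with a paper band, 32 x 32 x 90 mm, about 0.18 kg. It stands on end in one lane (which one varies), anywhere up to 85 mm from the box's y = 0 to either side. Lying it fits only if it falls towards the farther lane end (from the very middle, either way). Origin: centre of its foot; z runs along the bar, up at the start
- red_bar_mid (a point): centre of the red bar; 51 mm above the bench while it stands, 22 mm when it lies flat in the box
- green_bar_mid (a point): centre of the green bar; 51 mm above the bench while it stands, 22 mm when it lies flat in the box
- tin: low aluminium tin, 60 mm across, 45 mm high, stands close to the box's +y end; to be left alone. Origin: centre of its underside
- felt_wheel: grey felt polishing wheel lying flat, 80 mm across, 22 mm high, close to the box's -y end; to be left alone. Origin: centre of its underside
- screwdriver: screwdriver lying on the bench to the right; to be left alone. Origin: under its middle
- mandrel: steel ring mandrel, a slim cone on a 60 mm foot, 130 mm high, on the left of the bench; to be left alone. Origin: centre of its underside
- bur_cup: white cup, 68 mm across, 80 mm high, on the right of the bench; to be left alone. Origin: centre of its underside
- wax_block: yellow block of wax, 50 x 80 x 30 mm, on the left of the bench; to be left alone. Origin: centre of its underside
Things that resemble listed ones, but are neither listed nor needed, are in the scene too. Several things have the shape of the green_bar; the one meant has the colours described above.

How it is judged (in metres and radians):
On the way, in this order (a step that is already met when the one before it is completed fails the run):
1. both bars lie flat in the box while the lid is still open (angle between red_bar's own z axis and vertical between 1.42 and 1.72 rad and z of red_bar_mid in the frame of box between 0.01 and 0.03 m and x of red_bar_mid in the frame of box between -0.061 and 0.061 m and y of red_bar_mid in the frame of box between -0.126 and 0.126 m and angle between green_bar's own z axis and vertical between 1.42 and 1.72 rad and z of green_bar_mid in the frame of box between 0.01 and 0.03 m and x of green_bar_mid in the frame of box between -0.061 and 0.061 m and y of green_bar_mid in the frame of box between -0.126 and 0.126 m and value of joint lid above 1.2 rad), for 0.2 s.
2. the lid is pushed over and shut (value of joint lid below 0.06 rad), for 0.2 s.
At the end, for the whole second after the job is handed in: the red and the green bar each lie flat in the box (within about 0.15 rad of level, centre 10 to 30 mm above the bench and between the box's walls), at rest, and the lid is shut to within 0.06 rad (angle between red_bar's own z axis and vertical between 1.42 and 1.72 rad and z of red_bar_mid in the frame of box between 0.01 and 0.03 m and x of red_bar_mid in the frame of box between -0.061 and 0.061 m and y of red_bar_mid in the frame of box between -0.126 and 0.126 m and angle between green_bar's own z axis and vertical between 1.42 and 1.72 rad and z of green_bar_mid in the frame of box between 0.01 and 0.03 m and x of green_bar_mid in the frame of box between -0.061 and 0.061 m and y of green_bar_mid in the frame of box between -0.126 and 0.126 m and linear speed of each of red_bar, green_bar below 0.02 m/s and value of joint lid below 0.06 rad); the robot touches nothing.
It fails at once if the red bar is picked up (its centre rises above 70 mm) (height (world z) of red_bar_mid above 0.07 m).
It fails at once if the green bar is picked up (its centre rises above 70 mm) (height (world z) of green_bar_mid above 0.07 m).
It fails at once if one of the other loose things is moved more than 25 mm (distance of any of tin, felt_wheel, screwdriver, mandrel, bur_cup, wax_block from where it was at the start of the episode above 0.025 m).
It fails at once if the tin, mandrel or cup is tipped over (angle between any of tin, mandrel, bur_cup's own z axis and vertical above 0.6 rad).
It also fails if it takes over 59 s, if anything falls off the work surface, if the arm or the gripper's body presses on something with over 40 N, if the wrist force passes 120 N, or if a joint passes its speed limit or range.

## Working session

There is one attempt and no reset: what is moved stays moved. The work goes in short steps, Python scripts to look and compute and a shell command to move; the robot and the scene stay as the last step left them, time stands still between calls to the robot, and variables do not carry over. Pictures are saved under pics/ and viewed, at most 10 in all, crops included, and the job is handed in when it is done.

```bash
mkdir -p pics; ls; cat > h.py <<'E'
import numpy as np, cv2, pickle
from bench import ctrl
def shot(name,out):
    c=ctrl.camera(name); pickle.dump(c,open(out+'.pkl','wb'))
    cv2.imwrite('pics/'+out+'.png',c['img'][:,:,::-1]); return c
def load(o): return pickle.load(open(o+'.pkl','rb'))
def ray(c,px):
    u=cv2.undistortPoints(np.array([[px]],float),np.array(c['intrinsics']),np.array(c['D']))[0,0]
    R=np.array(c['R']);t=np.array(c['t'])
    return -R.T@t, R.T@np.array([u[0],u[1],1])
def atz(c,px,z):
    o,d=ray(c,px); return o+d*(z-o[2])/d[2]
def tri(obs):
    A=np.zeros((3,3));b=np.zeros(3)
    for c,p in obs:
        o,d=ray(c,p);d=d/np.linalg.norm(d);P=np.eye(3)-np.outer(d,d);A+=P;b+=P@o
    x=np.linalg.solve(A,b); 
    return x
def proj(c,X):
    return cv2.projectPoints(np.array(X,float).reshape(-1,3),cv2.Rodrigues(np.array(c['R']))[0],np.array(c['t'],float),np.array(c['intrinsics']),np.array(c['D']))[0][:,0]
E
python3 - <<'E'
from h import *
a=shot('scene','s0');b=shot('top','t0')
im=[cv2.resize(x['img'][:,:,::-1],(800,600),interpolation=cv2.INTER_CUBIC) for x in(a,b)]
cv2.imwrite('pics/s0b.png',im[0]);cv2.imwrite('pics/t0b.png',im[1])
s=ctrl.state();print(s['t'],s['tool_pos'],s['eef_rot'],s['contact_force'])
E
```

```text
pics
0.1 [ 0.14856556 -0.52885782  0.23031999] [[ 9.62729710e-01  2.70464607e-01 -6.33943068e-04]
 [ 2.70465345e-01 -9.62727458e-01  2.08287459e-03]
 [-4.69705409e-05 -2.17670489e-03 -9.99997630e-01]] [-0.09150638  0.59595623  1.21863135]
```

View pics/s0b.png

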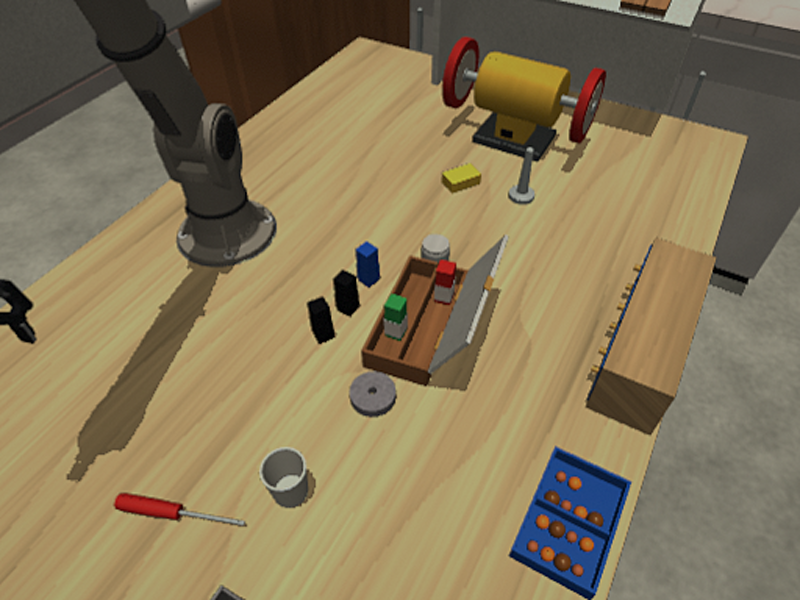

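View pics/t0b.png

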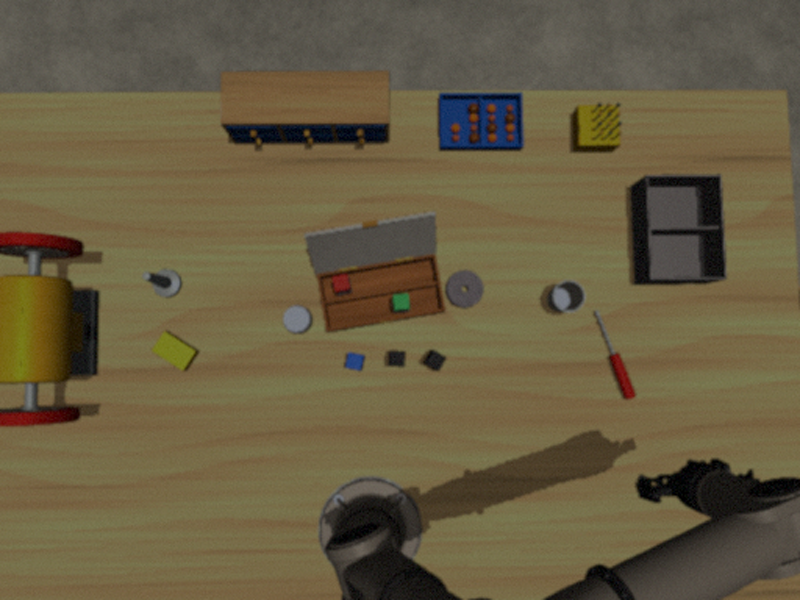

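The scene picture shows the box with the green bar at (396,315) and the red bar at (445,280). In the top picture they are at (401,301) and (341,283).

Look-alikes in the top picture are the blue bar (355,361) and the black bars (397,358) and (433,360), all in front of the box. I choose the green and red bars inside the box, and check them in one close crop.

```bash
python3 - <<'E'
from h import *
a=load('s0')['img'];b=load('t0')['img']
A=cv2.resize(a[145:250,225:330],(400,400),interpolation=cv2.INTER_CUBIC)
B=cv2.resize(b[132:232,190:290],(400,400),interpolation=cv2.INTER_CUBIC)
im=np.hstack([A,B])[:,:,::-1]
im=np.clip(im.astype(float)*1.4,0,255).astype('uint8')
cv2.imwrite('pics/crop0.png',im)
E
```

```text
(no output)
```

View pics/crop0.png

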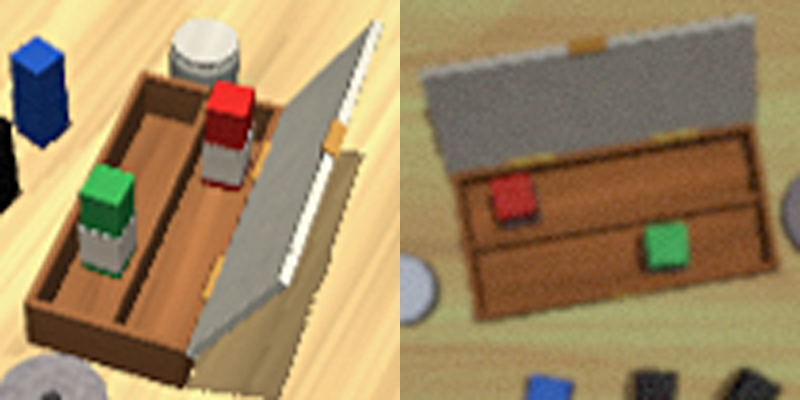

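The crop confirms the choice. The green bar, with its paper band, stands in the near lane towards −y (right panel (667,243)), and the red bar stands in the far lane towards +y (513,195). So green must fall towards +y and red towards −y. Next I fit the geometry.

```bash
cat > fit.py <<'E'
from h import *
from scipy.optimize import least_squares
S=load('s0');T=load('t0')
s=lambda x,y:(225+x*105/400-.37,145+y*105/400-.37)
t=lambda x,y:(190+(x-400)/4-.37,132+y/4-.37)
corn=[(-61,-126),(61,-126),(-61,126),(61,126)]
obs=[(S,s(27,303),('b',-61,-126)),(S,s(146,73),('b',-61,126)),
 (T,t(457,177),('b',61,126)),(T,t(752,128),('b',61,-126)),(T,t(776,268),('b',-61,-126)),(T,t(476,320),('b',-61,126)),
 (T,t(422,75),('l',126,128,0)),(T,t(755,19),('l',126,-128,0)),(S,s(372,24),('l',126,128,0)),(S,s(280,281),('l',126,-128,0))]
def W(p,X):
    c,n=np.cos(p[2]),np.sin(p[2]);return np.array([p[0]+c*X[0]-n*X[1],p[1]+n*X[0]+c*X[1],X[2]])
def pt(p,f):
    if f[0]=='b': X=[f[1]/1e3,f[2]/1e3,.05]
    else:
        r,y,w=np.array(f[1:])/1e3;th=p[3];X=[.061-r*np.cos(th)+w*np.sin(th),y,.05+r*np.sin(th)+w*np.cos(th)]
    return W(p,X)
res=lambda p:np.concatenate([proj(c,pt(p,f))[0]-np.array(px) for c,px,f in obs])
if __name__=='__main__':
    r=least_squares(res,[.45,0,.2,2.],loss='soft_l1');p=r.x;print(p.round(4));print(res(p).reshape(-1,2).round(1).tolist())
    np.save('p.npy',p)
    for n,a,b in [('red',s(231,97),t(513,195)),('green',s(108,184),t(667,243))]:
        X=tri([(S,a),(T,b)]);c,q=np.cos(p[2]),np.sin(p[2]);d=X[:2]-p[:2]
        print(n,X.round(4),'box',(c*d[0]+q*d[1]).round(4),(-q*d[0]+c*d[1]).round(4))
        for cc,px in((S,a),(T,b)):
            Y=atz(cc,px,.096);d=Y[:2]-p[:2];print('  ',Y.round(4),(c*d[0]+q*d[1]).round(4),(-q*d[0]+c*d[1]).round(4))
    for n,px,z in[('tin',(297*.64,318*.64),.045),('felt',(464*.64,289*.64),.022),('blue',(355*.64,360*.64),.09),('blk1',(397*.64,357*.64),.09),('blk2',(433*.64,359*.64),.09)]:print(n,atz(T,px,z).round(3))
E
python3 fit.py
```

```text
[ 0.495  -0.0292  0.1558  2.0667]
[[-1.2, 0.1], [-0.9, -0.6], [-1.6, -1.1], [0.9, -1.6], [1.4, 0.1], [-0.2, 0.1], [-0.5, 0.1], [0.2, 0.3], [1.4, -1.0], [-0.1, 0.1]]
red [0.511  0.0511 0.0972] box 0.0283 0.0769
   [0.5104 0.0521 0.096 ] 0.0278 0.0779
   [0.5113 0.0513 0.096 ] 0.0287 0.077
green [ 0.4718 -0.0692  0.0953] box -0.0291 -0.036
   [ 0.4719 -0.0699  0.096 ] -0.0291 -0.0366
   [ 0.4719 -0.0691  0.096 ] -0.0289 -0.0358
tin [0.443 0.145 0.045]
felt [ 0.502 -0.207  0.022]
blue [0.354 0.024 0.09 ]
blk1 [ 0.359 -0.06   0.09 ]
blk2 [ 0.354 -0.133  0.09 ]
```

```bash
cat > go.py <<'E'
# usage: go.py bx by z[mm] ... : shifts (tool axes, m) from current TCP to box-frame targets
import sys; from h import *
p=np.load('p.npy');s=ctrl.state();R=np.array(s['eef_rot']);x=np.array(s['tool_pos'])
c,n=np.cos(p[2]),np.sin(p[2]);B=np.array([[c,-n],[n,c]])
print('t',s['t'],'box',(B.T@(x[:2]-p[:2])*1e3).round(1),'z',(x[2]*1e3).round(1),'tool x in box deg',np.degrees(np.arctan2(*(B.T@R[:2,0])[::-1])).round(2),'F',np.round(s['contact_force'],1),'g',s['grip_width'])
for a in sys.argv[1:]:
    bx,by,z=[float(v)/1e3 for v in a.split(',')]
    w=np.r_[p[:2]+B@[bx,by],z];print(a,w.round(3),(R.T@(w-x)).round(4))
E
python3 -m creep '[[[0.43,-0.311,0,6.8,0],[0.43,-0.311,0,6.8,0],[0.43,-0.311,0,6.8,0],[0.43,-0.311,0,6.8,0],[0.43,-0.311,0,6.8,0],[0.43,-0.311,0,6.8,0],[0.43,-0.311,0,6.8,0],[0.43,-0.311,0,6.8,0],[0.43,-0.311,0,6.8,0],[0.43,-0.311,0,6.8,0],[0.43,-0.311,0,6.8,0],[0.43,-0.311,0,6.8,0]]]'; python3 go.py -29,-80,78
```

```text
t: 1.3
tool_pos: [0.4809, -0.1075, 0.2309]
eef_rot: [[0.986, 0.165, 0.001], [0.165, -0.986, 0.004], [0.002, -0.004, -1.0]]
contact_force: [0.3, -0.1, 0.7]
grip_width: 0.0002
grasp_force: 0.0
t 1.3 box [-26.  -75.1] z 230.9 tool x in box deg 0.57 F [ 0.3 -0.1  0.7] g 0.00017200296283921687
-29,-80,78 [ 0.479 -0.113  0.078] [-0.0033  0.0054  0.1529]
```

```bash
python3 -m creep '[[[-0.003,0.005,0.05,0.6,0],[-0.003,0.005,0.1,0.6,0],[-0.003,0.005,0.13,0.6,0],[-0.003,0.005,0.152,0.6,0],[-0.003,0.005,0.152,0.6,0]]]'; python3 go.py -29,-20,78
```

```text
t: 1.8
tool_pos: [0.4723, -0.1196, 0.0757]
eef_rot: [[0.99, 0.143, -0.009], [0.143, -0.99, 0.002], [-0.009, -0.003, -1.0]]
contact_force: [-0.5, 0.8, -0.1]
grip_width: 0.0001
grasp_force: 0.0
t 1.8 box [-36.5 -85.8] z 75.7 tool x in box deg -0.71 F [-0.5  0.8 -0.1] g 7.15294462291993e-05
-29,-20,78 [ 0.469 -0.053  0.078] [ 0.0066 -0.0659 -0.0021]
```

```bash
python3 -m creep '[[[0.004,-0.008,0,0,0],[0.004,-0.016,0,0,0],[0.004,-0.024,0,0,0],[0.004,-0.032,0,0,0],[0.004,-0.04,0,0,0],[0.004,-0.048,0,0,0],[0.004,-0.056,0,0,0],[0.004,-0.064,0,0,0],[0.004,-0.07,0,0,0],[0.004,-0.07,0,0,0]]]'; python3 - <<'E'
from h import *
a=shot('scene','s1');
cv2.imwrite('pics/s1c.png',cv2.resize(a['img'][100:260,200:360,::-1],(560,560),interpolation=cv2.INTER_CUBIC))
E
python3 go.py 29,115,230 29,115,78
```

```text
t: 2.8
tool_pos: [0.4701, -0.0481, 0.0793]
eef_rot: [[0.989, 0.146, -0.0], [0.146, -0.989, 0.001], [-0.0, -0.001, -1.0]]
contact_force: [-0.4, -0.5, 0.0]
grip_width: 0.0002
grasp_force: 0.0
t 2.85 box [-27.5 -15.6] z 79.2 tool x in box deg -0.58 F [-0.3  0.  -0.1] g -0.0002556887440301194
29,115,230 [0.506 0.089 0.23 ] [ 0.0552 -0.1312 -0.1508]
29,115,78 [0.506 0.089 0.078] [ 0.0552 -0.1312  0.0012]
```

View pics/s1c.png

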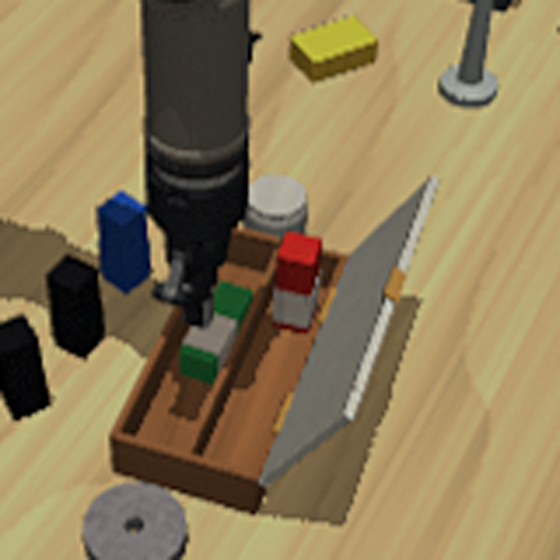

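The green bar lies flat in the near lane ((215,335) in the crop), and red still stands at (298,280). Next is red, from its +y side.

```bash
python3 -m creep '[[[0,0,-0.05,0,0],[0,0,-0.1,0,0],[0.055,-0.04,-0.12,0,0],[0.055,-0.08,-0.12,0,0],[0.055,-0.11,-0.12,0,0],[0.055,-0.136,-0.12,0,0],[0.055,-0.136,-0.12,0,0],[0.055,-0.136,-0.12,0,0],[0.055,-0.136,-0.08,0,0],[0.055,-0.136,-0.04,0,0],[0.055,-0.136,0,0,0],[0.055,-0.136,0,0,0]]]'; python3 go.py 29,50,78
```

```text
t: 4.05
tool_pos: [0.5004, 0.0888, 0.074]
eef_rot: [[0.99, 0.14, -0.013], [0.14, -0.99, -0.004], [-0.013, 0.002, -1.0]]
contact_force: [-1.0, -1.0, 0.2]
grip_width: 0.0001
grasp_force: 0.0
t 4.05 box [ 23.6 115.8] z 74.0 tool x in box deg -0.85 F [-1.  -1.   0.2] g 9.718776896551061e-05
29,50,78 [0.516 0.025 0.078] [ 0.0063  0.0657 -0.004 ]
```

```bash
python3 -m creep '[[[0,0,0,0,0],[0,0.008,0,0,0],[0,0.016,0,0,0],[0,0.024,0,0,0],[0,0.032,0,0,0],[0,0.04,0,0,0],[0,0.048,0,0,0],[0,0.056,0,0,0],[0,0.064,0,0,0],[0,0.07,0,0,0],[0,0.07,0,0,0]]]'; python3 -m creep '[[[0,0,-0.05,0,0],[0,0,-0.1,0,0],[-0.03,0,-0.15,0,0],[-0.06,0,-0.15,0,0],[-0.06,0,-0.15,0,0]]]' ; python3 - <<'E'
from h import *
a=shot('scene','s2');b=shot('top','t2')
A=cv2.resize(a['img'][145:250,225:330],(400,400),interpolation=cv2.INTER_CUBIC)
B=cv2.resize(b['img'][132:232,190:290],(400,400),interpolation=cv2.INTER_CUBIC)
cv2.imwrite('pics/c2.png',np.clip(np.hstack([A,B])[:,:,::-1]*1.4,0,255).astype('uint8'))
E
python3 go.py
```

```text
t: 5.15
tool_pos: [0.5153, 0.0224, 0.0792]
eef_rot: [[0.99, 0.142, -0.0], [0.142, -0.99, -0.001], [-0.0, 0.001, -1.0]]
contact_force: [-1.0, -0.5, 0.2]
grip_width: -0.0003
grasp_force: 0.0
t: 5.65
tool_pos: [0.4536, 0.0155, 0.2313]
eef_rot: [[0.989, 0.145, 0.002], [0.145, -0.989, -0.002], [0.001, 0.002, -1.0]]
contact_force: [0.7, -1.1, -0.3]
grip_width: -0.0001
grasp_force: 0.0
t 5.75 box [-31.9  50.2] z 229.6 tool x in box deg -0.62 F [-0.7 -0.1 -0.2] g -0.00031960579626137366
```

View pics/c2.png

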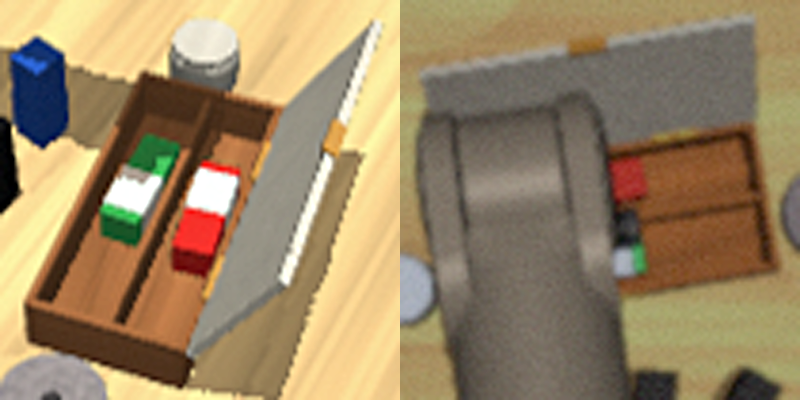

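Both bars lie flat (left panel: green (140,190), red (207,215)), with the lid still open. Next I go over the lid and down behind it, clear of its clasp tab at (587,45).

```bash
python3 -m creep '[[[0.05,0,0,0,0],[0.1,0,0,0,0],[0.15,0,0,0,0],[0.192,0,0,0,0],[0.192,0,0,0,0],[0.192,0,0,0,0],[0.192,0,0.03,0,0],[0.192,0,0.06,0,0],[0.192,0,0.09,0,0],[0.192,0,0.09,0,0],[0.192,0,0.09,0,0]]]'; python3 go.py 80,50,140
```

```text
t: 6.85
tool_pos: [0.6451, 0.0427, 0.14]
eef_rot: [[0.99, 0.144, -0.0], [0.144, -0.99, -0.0], [-0.0, 0.0, -1.0]]
contact_force: [1.3, 0.4, 0.0]
grip_width: -0.0002
grasp_force: 0.0
t 6.85 box [159.5  47.8] z 140.0 tool x in box deg -0.64 F [1.3 0.4 0. ] g -0.00020181154867153682
80,50,140 [0.566 0.033 0.14 ] [-0.0795 -0.0014 -0.    ]
```

```bash
python3 -m creep '[[[-0.01,0,0,0,0],[-0.02,0,0,0,0],[-0.03,0,0,0,0],[-0.038,0,0,0,0],[-0.046,0,0,0,0],[-0.054,0,0,0,0],[-0.062,0,0,0,0],[-0.07,0,0,0,0],[-0.078,0,0,0,0],[-0.085,0,0,0,0],[-0.085,0,0,0,0]]]';  python3 - <<'E'
from h import *
a=shot('scene','s3')
cv2.imwrite('pics/s3c.png',cv2.resize(a['img'][100:260,200:360,::-1],(560,560),interpolation=cv2.INTER_CUBIC))
E
python3 go.py
```

```text
t: 7.95
tool_pos: [0.5599, 0.0303, 0.1388]
eef_rot: [[0.99, 0.144, -0.003], [0.144, -0.99, -0.001], [-0.003, 0.0, -1.0]]
contact_force: [0.8, -0.3, 0.2]
grip_width: 0.0001
grasp_force: 0.0
t 8.0 box [73.5 48.7] z 138.6 tool x in box deg -0.64 F [-0.4 -0.3 -0.1] g -0.0003787625511103842
```

View pics/s3c.png

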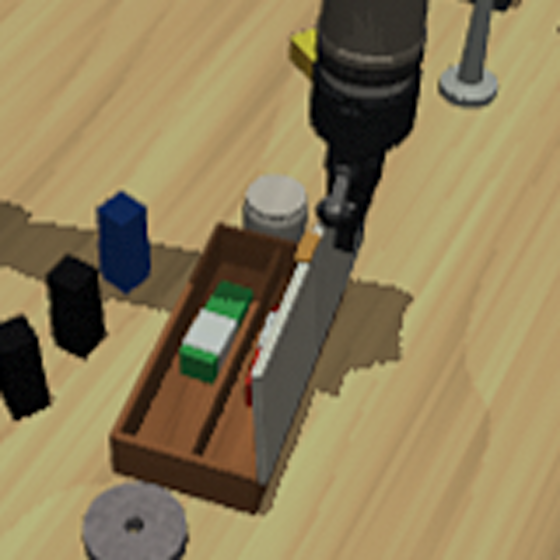

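The lid stands upright, with the fingertips behind it at (345,235). I now follow its arc over and down.

```bash
python3 -m creep '[[[-0.009,0,-0.005,0,0],[-0.018,0,-0.005,0,0],[-0.03,0,-0.002,0,0],[-0.042,0,0.003,0,0],[-0.053,0,0.009,0,0],[-0.063,0,0.016,0,0],[-0.072,0,0.025,0,0],[-0.079,0,0.035,0,0],[-0.086,0,0.046,0,0],[-0.091,0,0.057,0,0],[-0.091,0,0.057,0,0]]]'; python3 go.py -30,48,58
```

```text
t: 9.1
tool_pos: [0.4689, 0.0172, 0.0804]
eef_rot: [[0.99, 0.144, -0.005], [0.144, -0.99, -0.0], [-0.005, -0.0, -1.0]]
contact_force: [-0.3, -0.8, 0.0]
grip_width: 0.0001
grasp_force: 0.0
t 9.1 box [-18.6  49.9] z 80.4 tool x in box deg -0.64 F [-0.3 -0.8  0. ] g 6.826793711877966e-05
-30,48,58 [0.458 0.014 0.058] [-0.0113  0.002   0.0225]
```

```bash
python3 -m creep '[[[-0.003,0,0.006,0,0],[-0.006,0,0.012,0,0],[-0.008,0,0.018,0,0],[-0.01,0,0.022,0,0],[-0.01,0,0.025,0,0],[-0.01,0,0.027,0,0],[-0.01,0,0.028,0,0],[-0.01,0,0.028,0,0]]]'; python3 go.py
```

```text
t: 9.9
tool_pos: [0.4611, 0.0161, 0.0578]
eef_rot: [[0.99, 0.144, -0.002], [0.144, -0.99, -0.003], [-0.002, 0.002, -1.0]]
contact_force: [-11.4, -1.0, 30.8]
grip_width: -0.0002
grasp_force: 15.3
t 9.9 box [-26.4  50. ] z 57.8 tool x in box deg -0.63 F [-11.4  -1.   30.8] g -0.00020791062824939818
```

Resting at 57.8 mm with 31 N matches the shut height (58 mm). I lift off and check.

```bash
python3 -m creep '[[[0,0,-0.02,0,0],[0,0,-0.07,0,0],[0,0,-0.12,0,0],[-0.05,0,-0.15,0,0],[-0.1,0,-0.15,0,0],[-0.1,0,-0.15,0,0],[-0.1,0,-0.15,0,0]]]';  python3 - <<'E'
from h import *
a=shot('scene','s4')
cv2.imwrite('pics/s4c.png',cv2.resize(a['img'][100:260,200:360,::-1],(560,560),interpolation=cv2.INTER_CUBIC))
E
python3 go.py
```

```text
t: 10.6
tool_pos: [0.3614, 0.0011, 0.2042]
eef_rot: [[0.99, 0.143, 0.0], [0.143, -0.99, -0.002], [-0.0, 0.002, -1.0]]
contact_force: [0.9, -0.3, 0.6]
grip_width: -0.0002
grasp_force: 0.0
t 10.65 box [-125.7   50.8] z 204.3 tool x in box deg -0.67 F [ 0.1 -0.1 -0.4] g 0.0003109505516036317
```

View pics/s4c.png

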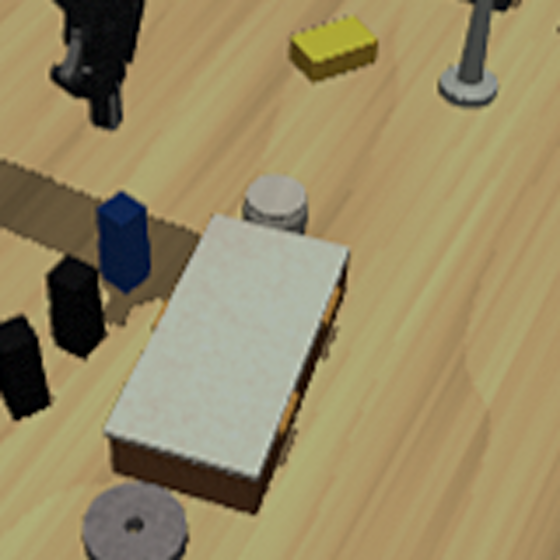

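The lid lies flat and shut on the rim ((230,345) in the crop). The gripper is clear of everything, and the tin and felt wheel have not moved.

```bash
python3 -c "from bench import ctrl; print(ctrl.sign_off())"
```

```text
the job is handed in; nothing more can be done
None
```

I pushed both bars flat in the box, pressed the lid shut and handed the job in at about 10.7 s; the hand-in gave no verdict, but the last picture shows the lid flat on the rim with the tin, felt wheel, wax block and mandrel in place (screwdriver and cup out of view).

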